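# Get the reagent trough out from behind the stock bottles

## Robot

A 6-joint arm with a two-finger parallel gripper is mounted at the origin on the work surface. World frame = base frame: x ahead of the robot, y to its left, z up, the work surface at z = 0. Lengths are in mm, angles in rad, forces in N, time in s.
With the tool pointing down it reaches from about 425 to 925 mm from the base axis. Payload 12.5 kg.
Tool frame: the origin (TCP) lies at the very end of the fingers, on their centre line; the grasp point (between the pads) lies 19 mm behind it; z points along the fingers, x is the direction in which the jaws open and shut, and the axes are right-handed (so a half turn about z gives the same grasp; the last joint's range is limited). The gripper opens to 85 mm and grips with 20 to 120 N. Pads are 22 mm wide; open, the fingers measure 114 mm over their backs; the gripper's body (76 mm by 85 mm) begins 54 mm behind the grasp point. The pads swing forward as they close: fully open they stand 13 mm farther back than shut.
Start: joints at [1.026, 0.491, 1.559, -0, 1.092, -0.106], TCP at [265.519, 565.813, 231.327] pointing down, gripper open.
Joint ranges: [-3.1, 3.1], [-0.84, 2.19], [0.05, 2.79], [-1.13, 4.28], [0.06, 2.93], [-2.69, 2.69]. Speed limits (rad/s): [2.22, 2.22, 2.79, 3.14, 3.14, 3.14].

## Interface

Orientations are given as a unit quaternion [w, x, y, z].
In Python, from station import * gives the robot as it stands. The module is installed in compiled form; this text tells all that it offers. Calls block until the motion is done:
- move_to(position, orientation): joint-space move of the TCP to a pose.
- move_straight(position, v=150, ori=None, guard=None): straight line of the TCP; ori=None keeps the orientation; v is the mean speed in mm/s. With guard (N) it stops when the force on the tool has changed by that much, and returns True; else False.
- goto_joints(angles): joint-space move.
- grip(opening, effort=None): finger opening in mm; effort is the grip in N (None keeps the last); returns when the fingers have stopped.
- dwell(seconds).
- ik(position, orientation): joint angles nearest the present ones, or None.
- get_obs(): the state.
- snapshot(name): name is "side" or "top"; returns (picture, depth): 384x512x3 uint8, red, green, blue; 384x512 float32, mm along the optical axis (not along the pixel's ray), 0 where there is no reading.
- camera_params(name): a dict with "fx", "fy", "cx", "cy" (pixels), "world_from_camera" (4x4, takes a point from camera to world coordinates). Camera axes: x right, y up, looking along -z (the intrinsics and any distortion apply to the point x, -y, -z); pixel columns grow to the right and rows downward; lengths in mm; the calibration is good to about 2 mm. A picture is of the moment at which its call begins. camera_params takes no time and is no camera call.
A pose or a line that the arm cannot do raises MotionError and nothing moves.
- hand_in(): hands the job in, once; it reports no verdict.
The state is a dict: "time": time; "q": joint angles; "dq": joint speeds; "tau": joint torques, N m; "position": TCP position; "tool_rot": TCP orientation; "force": force on the tool from outside, world axes, zero at the start; "wrist_torque": the same for the moment, N m; "opening": finger opening in mm.
Only numpy, scipy, OpenCV 4.12 (cv2) and the standard library are available. Lean on these libraries where they do the work, as an engineer would, in place of code of your own. Each camera call takes 0.05 s, during which the arm holds its last target. There are 200 camera calls.

## Task

I need the empty trough that stands behind the tall bottle, the square bottle and the jar in the dark grey storage tray. First clear all three containers onto the steel side tray, then fetch the trough and set it squarely on the dark mat of the work board, lengthwise along the mat; only then put each container back in the very spot in the storage tray where it stood at the start. Keep the containers upright and leave the microplate and the small glass beaker where they are.

Things in the scene. Friction and masses are not known exactly. Their poses are not given: they have to be found in the camera images.
- trough: White plastic reagent trough, an open-topped box 150 mm long (its y axis), 45 mm wide (its x axis) and 40 mm high, walls 4 mm, 0.12 kg, mass varies a little. Origin: centre of its underside. Grip it across its 45 mm width. Starts at the back (far from the robot) of the storage tray, 10 to 20 mm behind the three taller containers, which leave no room for a finger and the gripper above it in front of the trough.
- tall_bottle: Slim round white bottle, 46 mm diameter, straight sides up to 85 mm, then a shoulder and a 29 mm wide grey cap; 112 mm high in all, about 0.2 kg. Origin: centre of its underside, z up. Stands in the front row of the storage tray; which of the three places it has varies.
- square_bottle: White bottle of square section, 50 x 50 mm (sides along its x and y axes, turned like the storage tray to within 0.05 rad), straight sides up to 75 mm, round grey cap 40 mm wide above; 100 mm high in all, about 0.2 kg. Origin: centre of its underside, z up. In the front row of the storage tray.
- jar: Squat round white jar, 62 mm diameter up to 60 mm, then a 58 mm wide grey lid; 74 mm high in all, about 0.2 kg. Origin: centre of its underside, z up. In the front row of the storage tray.
- storage_tray: Dark grey plastic tray fixed to the bench, 190 mm (its x axis, away from the robot) by 320 mm (its y axis), floor 4 mm thick, lip 10 mm high and 4 mm thick all round. Origin: centre of its underside. The containers stand in a row along its y axis, about 98 mm from centre to centre, 30 mm on the robot's side of its middle; the trough lies parallel to the row, 33 mm beyond the middle.
- side_tray: Empty steel tray fixed to the bench on one side of the storage tray (left or right varies), 280 mm long (its x axis) by 130 mm wide (its y axis), floor 4 mm thick, lip 10 mm high and 4 mm thick. Origin: centre of its underside. The three containers fit in a row along its length, 85 mm apart.
- mat: Thin dark rubber mat, 164 mm (its x axis) by 58 mm (its y axis), 2 mm thick, fixed on the white work board (6 mm thick) on the other side of the storage tray. Origin: centre of its underside, which is 6 mm above the bench. The trough belongs centred on it, its length along the mat's x axis, either way round.
- microplate: Clear plate with 96 small wells, 127 mm (its x axis) by 85 mm by 14 mm high, lying loose on the work board beside the mat, about 100 mm from centre to centre; parallel to the mat. Origin: centre of its underside. To be left alone.
- beaker: Small open glass beaker, 38 mm diameter, 40 mm high, standing loose in the storage tray beyond one end of the trough. Origin: centre of its underside. To be left alone.

How it is judged:
By the outcome, as a careful person would: the job done as asked, in the order asked, and still so for the second after the job is handed in, with the robot touching nothing.
It also fails if it takes over 147 s, if anything falls off the work surface, if the arm or the gripper's body presses on something with over 40 N, if the wrist force passes 120 N, or if a joint passes its speed limit or range.

## Working session

There is one attempt and no reset: what is moved stays moved. The work goes in short steps, each a Python script; the robot and the scene stay as the last script left them, time stands still between calls to the robot, and variables do not carry over. Pictures are saved under pics/ and viewed, about 12 in all and at most 16, crops included, and the job is handed in when it is done.

```bash
mkdir -p pics
python3 - <<'E'
from station import *
import cv2,numpy as np
for n in("top","side"):
    p,d=snapshot(n); cv2.imwrite(f"pics/{n}0.png",p[:,:,::-1]); np.savez(f"{n}0.npz",p=p,d=d)
    c=camera_params(n); print(n,{k:(np.round(v,3).tolist()) if not isinstance(v,str) else v for k,v in c.items()})
    print((d>0).mean(),d[d>0].min(),d.max())
o=get_obs();print(o)
E
```

```text
top {'fx': 455.44, 'fy': 455.44, 'cx': 247.484, 'cy': 193.97, 'world_from_camera': [[-0.02, 0.993, -0.116, 409.751], [-1.0, -0.02, 0.001, 19.82], [-0.002, 0.116, 0.993, 1409.641], [0.0, 0.0, 0.0, 1.0]]}
0.9960174560546875 717.48083 2312.6575
side {'fx': 409.833, 'fy': 409.833, 'cx': 255.667, 'cy': 190.87, 'world_from_camera': [[-0.997, 0.048, -0.06, 486.561], [-0.075, -0.774, 0.628, 700.604], [-0.017, 0.631, 0.776, 879.501], [0.0, 0.0, 0.0, 1.0]]}
0.9961751302083334 339.06604 3399.2063
{'time': 0.1, 'q': array([ 1.02639612e+00,  4.91477282e-01,  1.55939884e+00, -4.28765394e-06,
        1.09168360e+00, -1.05624999e-01]), 'dq': array([ 0.00172514, -0.00120653, -0.00288489, -0.00057935, -0.00165181,
        0.00083995]), 'tau': array([ 2.35483392e-03, -6.19450378e+01, -2.62024355e+01, -8.31698912e-05,
        2.92981764e-03, -4.18700381e-06]), 'position': array([265.40970526, 565.62601992, 230.79628262]), 'tool_rot': array([ 2.16534770e-04,  8.44046470e-01,  5.36269823e-01, -4.32343608e-04]), 'force': array([-0.638098  ,  0.67176589, -0.04843969]), 'wrist_torque': array([-0.00051515, -0.00677524, -0.07234554]), 'opening': 85.32457272187425}
```

View pics/top0.png

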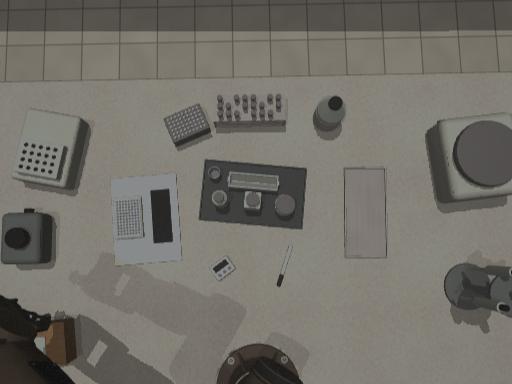

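View pics/side0.png

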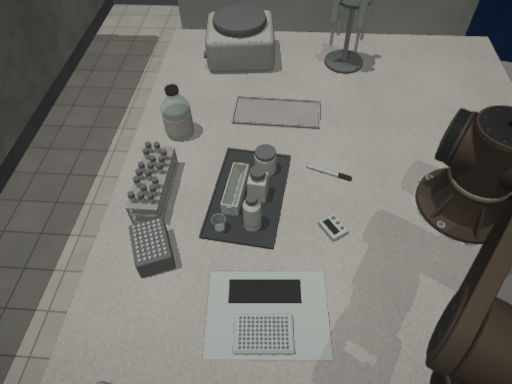

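```bash
cat > vis.py <<'E'
import numpy as np,cv2
from station import camera_params
def cloud(n,d):
    c=camera_params(n); v,u=np.mgrid[:384,:512]
    x=(u-c["cx"])/c["fx"]*d; y=-(v-c["cy"])/c["fy"]*d
    T=np.array(c["world_from_camera"]); return np.dstack([x,y,-d])@T[:3,:3].T+T[:3,3]
def ray(n,uv,z):
    c=camera_params(n); T=np.array(c["world_from_camera"]); uv=np.atleast_2d(uv).astype(float)
    r=np.c_[(uv[:,0]-c["cx"])/c["fx"],-(uv[:,1]-c["cy"])/c["fy"],-np.ones(len(uv))]@T[:3,:3].T
    return T[:3,3]+r*((z-T[2,3])/r[:,2])[:,None]
def rect(n,mask,z):
    "largest contour -> min area rect in world at height z (contour runs through pixel centres: adds ~1px to sizes)"
    cs,_=cv2.findContours(mask.astype(np.uint8),cv2.RETR_EXTERNAL,cv2.CHAIN_APPROX_NONE)
    c=max(cs,key=cv2.contourArea)[:,0,:]; w=ray(n,c,z)[:,:2]
    (x,y),(a,b),t=cv2.minAreaRect(w.astype(np.float32))
    if a<b: a,b,t=b,a,t+90
    t=(t+90)%180-90
    return np.round([x,y,a,b,t],2)   # t: direction of long side, deg from world x
E
python3 - <<'E'
from vis import *
R={}
for n in("top","side"):
    f=np.load(n+"0.npz");p,d=f["p"],f["d"];P=cloud(n,d);Z=P[...,2]
    roi=(P[...,0]>350)&(P[...,0]<850)&(abs(P[...,1])<500)
    print(n,"bench z",np.median(Z[roi]),Z[roi&(abs(Z)<8)].std())
    X,Y=P[...,0],P[...,1]
    g=cv2.cvtColor(p,cv2.COLOR_RGB2GRAY)
    box=lambda x0,x1,y0,y1:(X>x0)&(X<x1)&(Y>y0)&(Y<y1)
    # tall blobs in the tray area
    m=(Z>30)&box(430,720,-180,220)&(Z<140)
    k,l,s,c=cv2.connectedComponentsWithStats(m.astype(np.uint8))
    for i in range(1,k):
        if s[i,4]>20: print(" blob",s[i],np.round(P[l==i].mean(0)),np.round(np.percentile(Z[l==i],98)))
    for px in ([(253,200),(219,198),(285,205),(253,182),(214,173),(365,212),(161,215),(128,218),(203,162),(305,167)] if n=="top" else [(249,200),(265,150),(257,170),(252,200),(235,190),(220,222),(277,112),(265,291)]):
        u,v=px; print(px,np.round(P[v,u]),p[v,u])
E
```

```text
top bench z 2.386233947500955 3.2705373554778863
 blob [208 166  12  12  51] [642. 122.  42.] 47.0
 blob [227 171  52  20 394] [612.   1.  40.] 49.0
 blob [212 190  16  17 220] [554. 100.  97.] 121.0
 blob [244 191  18  19 299] [547.   6.  90.] 109.0
 blob [274 194  21  21 351] [534. -88.  75.] 83.0
(253, 200) [545.   3. 105.] [92 89 87]
(219, 198) [552. 101. 114.] [92 90 88]
(285, 205) [531. -90.  79.] [90 88 86]
(253, 182) [611.   1.   9.] [118 120 118]
(214, 173) [642. 122.   7.] [ 98 101 100]
(365, 212) [ 511. -344.    3.] [128 123 117]
(161, 215) [514. 286.  11.] [40 40 39]
(128, 218) [506. 385.  20.] [117 120 120]
(203, 162) [679. 156.   2.] [134 131 121]
(305, 167) [ 656. -163.    2.] [113 112 104]
side bench z 2.8007089919497616 2.62536885543043
 blob [ 242  144   34   82 1548] [545.  20.  77.] 118.0
 blob [220 162  29  48 514] [611.   4.  40.] 48.0
 blob [211 213  15  16 133] [639. 119.  40.] 47.0
(249, 200) [559. 111. 117.] [103 101 101]
(265, 150) [534. -94.  79.] [105 103 103]
(257, 170) [549.   4. 104.] [104 102 102]
(252, 200) [553. 110. 116.] [104 102 101]
(235, 190) [611.  -2.  11.] [116 119 112]
(220, 222) [639. 104.   9.] [80 86 84]
(277, 112) [ 510. -341.    6.] [147 145 141]
(265, 291) [511. 288.   9.] [50 50 48]
```

Run:
```python
import cv2
a=cv2.imread("pics/top0.png")[150:270,100:400]; cv2.imwrite("pics/c1.png",cv2.resize(a,(800,320),interpolation=2))
```

```text
(no output)
```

View pics/c1.png

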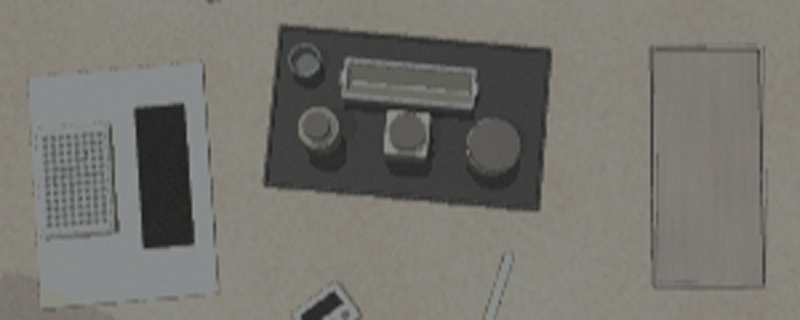

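```bash
cat > meas.py <<'E'
from vis import *
def run(n,p,d,what):
    P=cloud(n,d);X,Y,Z=P[...,0],P[...,1],P[...,2]; g=cv2.cvtColor(p,cv2.COLOR_RGB2GRAY)
    near=lambda x,y,r:np.hypot(X-x,Y-y)<r
    op=lambda m,k=3:cv2.morphologyEx(m.astype(np.uint8),cv2.MORPH_OPEN,np.ones((k,k),np.uint8))
    for name,a in what.items():
        if a[0]=="cap":
            _,x,y,z,r=a; m=op(near(x,y,r+12)&(abs(Z-z)<9)&(g<(130 if n=="side" else 112)))
            k,l,s,c=cv2.connectedComponentsWithStats(m); i=1+s[1:,4].argmax()
            cs,_=cv2.findContours((l==i).astype(np.uint8),0,1); w=ray(n,cs[0][:,0],z)[:,:2]
            (cx,cy),rr=cv2.minEnclosingCircle(w.astype(np.float32))
            v,u=np.nonzero(l==i); q=ray(n,[[u.mean(),v.mean()]],z)[0]
            print(n,name,"cap centroid",q.round(1)[:2],"circle",round(cx,1),round(cy,1),"r",round(rr,1),"area r",np.round(np.sqrt(len(u)*(np.median(d[l==i])/camera_params(n)["fx"])**2/np.pi),1),"z",np.median(Z[l==i]).round(1))
        else:
            _,x,y,r,z,lo,hi,zlo,zhi=a
            m=near(x,y,r)&(g>=lo)&(g<=hi)&(Z>zlo)&(Z<zhi)
            m=cv2.morphologyEx(m.astype(np.uint8),cv2.MORPH_CLOSE,np.ones((3,3),np.uint8))
            print(n,name,"rect x y long short deg",rect(n,m,z))
E
python3 - <<'E'
from meas import *
for n in("top","side"):
    f=np.load(n+"0.npz")
    run(n,f["p"],f["d"],dict(tall=("cap",553,103,116,14.5),square=("cap",545,3,104,20),jar=("cap",532,-91,78,29),
     tray=("r",575,8,230,8,0,78,-20,25),mat=("r",514,287,100,8,0,65,-5,25),
     trough=("r",611,0,90,44,0,255,28,60),side=("r",511,-344,170,4,0,255,1.5,30)))
    g=cv2.cvtColor(f["p"],cv2.COLOR_RGB2GRAY);cv2.imwrite(f"pics/g_{n}.png",g)
    if n=="top": print(g[215,335:395],g[212,140:180],g[182,220:290])
E
```

```text
top tall cap centroid [557.2 102.1] circle 557.3 102.0 r 14.1 area r 14.2 z 116.1
top square cap centroid [549.1   6.1] circle 550.0 5.2 r 19.9 area r 18.9 z 104.0
top jar cap centroid [536. -90.] circle 535.6 -90.0 r 29.2 area r 28.7 z 78.0
top tray rect x y long short deg [574.59   2.73 319.93 190.48  83.67]
top mat rect x y long short deg [512.68 286.4  160.99  58.05   3.92]
top trough rect x y long short deg [610.47   2.5  155.16  47.28  83.7 ]
top side rect x y long short deg [ 510.38 -344.79  337.74  334.55   88.84]
[131 131 132 134 130 132 133 133 133  61 130 108 124 123 124 127 126 124
 125 125 124 124 123 126 125 125 125 122 123 125 125 124 121 119 120 123
 118 119 120 120 122 121 122 119 119 122 122 120 120 120  83 128 113 132
 131 131 131 131 129 131] [118 120  78 136 137 138 138 137 139 138 138 111  38  36  39  39  41  42
  36  38  37  39  40  39  39  39  42  36  41  38  52 138 137 138 139 138
 139 137 109 133] [ 64  63  64  65  64  65  63  65 100 118  66 100 104 110 108 108 114 114
 118 117 119 118 121 122 120 108 108 116 113 113 116 113 114 119 118 120
 120 121 120 114  89  92  97  92  97  96  95  94  96  94  95  93  95  95
  95  95  88 138 137  76  56  63  63  63  61  61  62  62  63  63]
side tall cap centroid [556.1 104.6] circle 556.5 104.4 r 17.0 area r 14.3 z 116.4
side square cap centroid [547.8   8.7] circle 548.4 8.7 r 23.5 area r 18.7 z 104.7
side jar cap centroid [533.6 -86.5] circle 533.9 -87.3 r 31.6 area r 25.5 z 78.9
side tray rect x y long short deg [574.62   4.75 322.22 188.66  83.74]
side mat rect x y long short deg [511.9  287.15 161.27  54.19   3.85]
side trough rect x y long short deg [608.62   5.74 165.93  49.03  83.87]
side side rect x y long short deg [ 510.87 -342.61  337.    336.23   43.83]
```

```bash
cat > arm.py <<'E'
from station import *
import numpy as np
H=250
def ori(a): return [0,np.cos(a/2),np.sin(a/2),0]
def pick(x,y,z,a,width,effort=35,hi=H):
    move_to([x,y,hi],ori(a)); grip(min(85,width+20)); 
    move_straight([x,y,z],v=180); grip(width-6,effort)
    o=get_obs(); print("t",round(o["time"],1),"open",round(o["opening"],1),"pos",o["position"].round(1))
    move_straight([x,y,hi],v=180)
    print("held",round(get_obs()["opening"],1))
def place(x,y,z,a,width,hi=H):
    move_to([x,y,hi],ori(a)); move_straight([x,y,z+15],v=200); move_straight([x,y,z+.8],v=40); dwell(.1)
    f=get_obs(); grip(width+16); move_straight([x,y,hi],v=220)
    print("placed t",round(get_obs()["time"],1),f["position"].round(1),f["force"].round(1))
E
python3 - <<'E'
from meas import *
from station import ik
from arm import ori
f=np.load("top0.npz")
run("top",f["p"],f["d"],dict(sq=("r",547,5,45,79,0,255,62,92)))
f2=np.load("side0.npz")
P=cloud("top",f["d"]);m=(np.hypot(P[...,0]-547,P[...,1]-5)<42)&(P[...,2]>62)
g=cv2.cvtColor(f["p"],7);print(g[186:214,240:266])
# side tray lip: dark outer lines
E0=[]
for r in range(178,250,6):
    row=g[r,338:393].astype(int); L=338+row[:15].argmin(); R=338+40+row[40:].argmin(); E0.append((r,L,R))
print(E0)
col=[(c,160+g[160:175,c].argmin(),250+g[250:265,c].argmin()) for c in range(350,384,5)];print(col)
l=np.polyfit([e[0] for e in E0],[(e[1]+e[2])/2 for e in E0],1)
rr=np.mean([(c[1]+c[2])/2 for c in col])
print(ray("top",[[np.polyval(l,rr),rr],[np.polyval(l,rr-30),rr-30],[np.polyval(l,rr+30),rr+30]],10).round(1))
for p,a in [((557,103,51),-1.68),((535,-89,19),-1.68),((611,3,13),-.11),((512,286,17),1.64),((426,-344,19),-1.57),((596,-344,51),-1.57)]:
    q=ik(list(p),ori(a)); print(p,None if q is None else np.round(q,2))
E
```

```text
top sq rect x y long short deg [549.23   4.61  50.24  49.98  -1.34]
[[126 126 127 125 124 124 113 113 117 113 114 110 109 111 109 105 105 103
  106 105 105 105 106 106 105 106]
 [109 107 112 114 112 111 111 109 123 118 119 128 128 127 127 125 124 119
  117 117 114 114 110 109 107 108]
 [ 59  59  69  72  70  72  83  83  94  93  96 107 107 113 113 113 113 114
  113 124 120 120 128 127 125 127]
 [ 51  50  52  55  55  56  56  57  55  60  59  58  61  69  70  71  74  83
   84  95  95  95 107 107 108 113]
 [ 46  46  45  47  45  43  47  47  44  48  49  50  50  51  51  56  55  54
   55  56  59  58  59  61  60  69]
 [ 43  44  43  45  45  84 107 108 105 105 102  86  77  53  58  55  44  45
   45  45  46  49  48  51  48  53]
 [ 55  55  57  55  55 123 138 136 136 114 121  97  83  79  87  73 105 103
  107 107 105  44  39  43  42  42]
 [ 61  63  62  63  61 136 137 136 125  92 103  92  81  91  96  86 118 125
  136 137 136  75  37  42  40  39]
 [ 62  63  63  64  62 136 138 125 102  90  89  89  89  88  89  90  95 107
  137 138 137  86  52  49  53  51]
 [ 64  64  63  65  63 138 131 101  91  91  90  90  
[... 2416 characters left out ...]
int64(386)), (244, np.int64(344), np.int64(386))]
[(350, np.int64(168), np.int64(257)), (355, np.int64(168), np.int64(257)), (360, np.int64(168), np.int64(257)), (365, np.int64(168), np.int64(257)), (370, np.int64(169), np.int64(257)), (375, np.int64(168), np.int64(257)), (380, np.int64(169), np.int64(257))]
[[ 508.8 -340.1   10. ]
 [ 602.  -343.6   10. ]
 [ 417.  -336.6   10. ]]
(557, 103, 51) [ 0.07  0.65  1.86 -0.    0.63  1.75]
(535, -89, 19) [-0.29  0.68  1.94 -0.    0.52  1.39]
(611, 3, 13) [-0.1   0.75  1.76 -0.    0.63  0.01]
(512, 286, 17) [ 0.4   0.72  1.82 -0.    0.59 -1.24]
(426, -344, 19) [-0.8   0.69  1.92 -0.    0.53  0.77]
(596, -344, 51) [-0.62  0.78  1.54 -0.    0.83  0.95]
```

```bash
cat >> arm.py <<'E'
S=np.array([508.8,-340.5]); ax=np.array([.9993,-.038])
C=dict(tall=dict(p=(556.9,102.9),z=51,a=-1.68,w=46,s=S+85*ax), square=dict(p=(548.9,6.2),z=39,a=-1.667,w=50,s=S), jar=dict(p=(535.7,-89.2),z=19,a=-1.68,w=62,s=S-85*ax))
def clear(k):
    c=C[k]; pick(*c["p"],c["z"],c["a"],c["w"]); place(*c["s"],c["z"],-1.6,c["w"])
def restore(k,dx=0,dy=0):
    c=C[k]; pick(*c["s"],c["z"],-1.6,c["w"]); place(c["p"][0]+dx,c["p"][1]+dy,c["z"],c["a"],c["w"])
E
python3 - <<'E'
from arm import *
import cv2
clear("tall")
p,d=snapshot("top"); np.savez("top1.npz",p=p,d=d); cv2.imwrite("pics/top1.png",p[:,:,::-1])
p,d=snapshot("side"); cv2.imwrite("pics/side1.png",p[:,:,::-1])
E
```

```text
t 4.0 open 45.3 pos [557.3 102.8  52. ]
held 45.4
placed t 9.9 [ 593.8 -343.8   52.1] [-2.3  0.2  4.7]
```

View pics/side1.png

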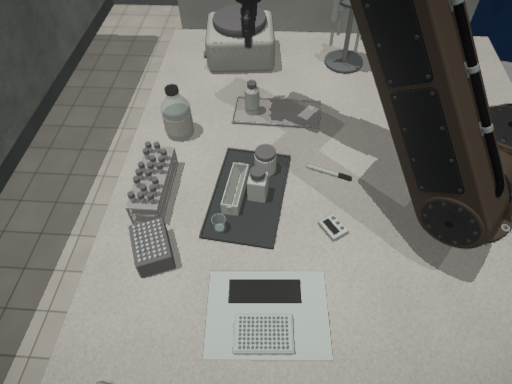

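The tall bottle stands upright in the steel tray, at about pixel (252,97) in the side view. Nothing else has moved.

Run:
```python
from arm import *
import cv2
clear("square"); clear("jar")
move_to([480,150,330],ori(-.11))
for n in("top","side"):
    p,d=snapshot(n); np.savez(n+"2.npz",p=p,d=d); cv2.imwrite(f"pics/{n}2.png",p[:,:,::-1])
from meas import *
f=np.load("top2.npz")
run("top",f["p"],f["d"],dict(tall=("cap",*C["tall"]["s"],116,14.5),square=("cap",*C["square"]["s"],104,20),jar=("cap",*C["jar"]["s"],78,29),trough=("r",611,0,90,44,0,255,28,60)))
```

```text
t 13.2 open 49.5 pos [549.3   6.2  39.9]
held 49.6
placed t 19.0 [ 508.8 -340.7   39.9] [-1.  -0.3  2.5]
t 22.1 open 61.2 pos [536.1 -89.3  19.9]
held 61.6
placed t 27.9 [ 423.9 -337.3   19.9] [-0.5  0.7  4.8]
top tall cap centroid [ 592.6 -342.8] circle 593.0 -342.7 r 14.3 area r 14.0 z 115.7
top square cap centroid [ 508.1 -339. ] circle 508.8 -338.9 r 20.3 area r 19.5 z 104.2
top jar cap centroid [ 423.5 -336.2] circle 424.4 -335.8 r 29.0 area r 28.4 z 78.1
top trough rect x y long short deg [610.52   2.49 155.16  47.17  83.7 ]
```

View pics/top2.png

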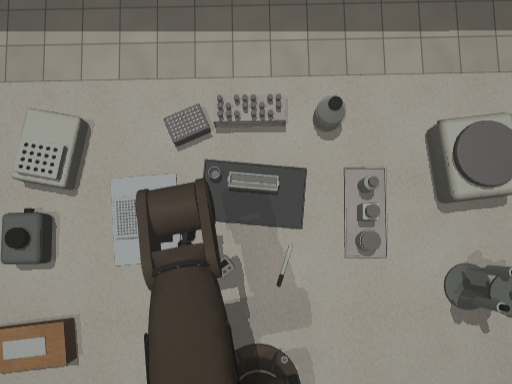

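All three containers stand in the steel tray, at pixels (370,185), (371,211) and (369,240), and the trough is free. The top camera reads y about 1.3 mm too high against the gripper, so I will correct for that.

Run:
```python
from arm import *
import cv2
pick(610.8,1.2,13,-.11,45,30); place(512.9,285.3,17,-1.503,45)
move_to([480,-150,330],ori(-1.6))
for n in("top","side"):
    p,d=snapshot(n); np.savez(n+"3.npz",p=p,d=d); cv2.imwrite(f"pics/{n}3.png",p[:,:,::-1])
a=cv2.imread("pics/top3.png")[160:280,100:240]; cv2.imwrite("pics/c3.png",cv2.resize(a,(700,600),interpolation=2))
from meas import *
for n in("top","side"):
    f=np.load(n+"3.npz"); run(n,f["p"],f["d"],dict(trough=("r",513,286,95,48,0,255,36,64)))
```

```text
t 32.8 open 44.6 pos [611.2   1.2  13.9]
held 44.9
placed t 39.2 [512.9 285.3  17.8] [-1.1  0.7  2.3]
top trough rect x y long short deg [515.13 283.8  156.55  47.67   3.83]
side trough rect x y long short deg [513.18 287.29 155.76  48.27   3.83]
```

View pics/c3.png

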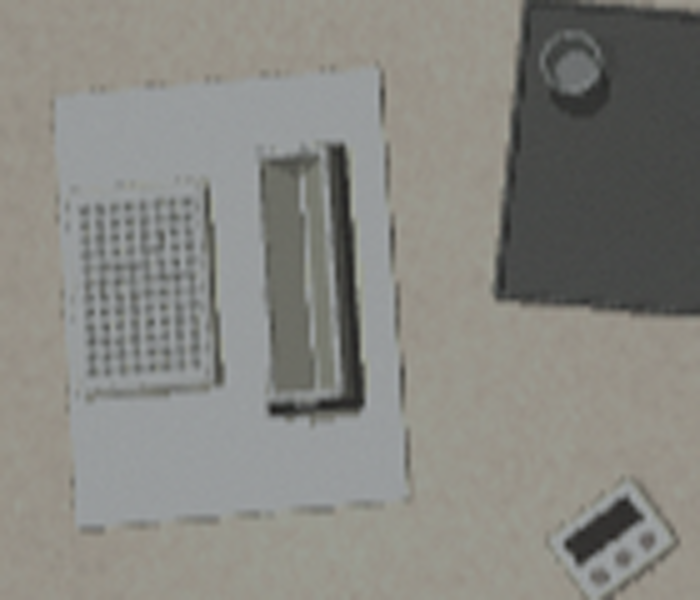

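Run:
```python
import cv2
from meas import *
a=cv2.imread("pics/side3.png")[260:370,195:340]; cv2.imwrite("pics/c4.png",cv2.resize(a,(725,550),interpolation=2))
g=cv2.cvtColor(np.load("top3.npz")["p"],7); print(g[210:216,148:176]); print(g[184:248,158:160].T)
g=cv2.cvtColor(np.load("side3.npz")["p"],7); print(g[270:310,262:266].T); print(g[296:300,224:306])
for n in("top","side"):
    f=np.load(n+"3.npz")
    for z in (40,44,46): run(n,f["p"],f["d"],{f"z>{z}":("r",513,286,95,48,0,255,z,64)})
    P=cloud(n,f["d"]);
```

```text
[[155 155 156 156 154  94 105 107 107 107 107 107 104 155 119 119 120 138
  132  67  68  43  63 153 156 155 156 155]
 [156 155 156 154 154  99 108 109 108 109 107 108 105 154 121 120 121 138
  131  69  71  40  56 154 155 154 154 154]
 [155 157 155 154 155  99 108 107 107 107 109 107 105 154 122 119 119 138
  144  69  70  44  57 154 154 155 155 155]
 [155 154 156 155 154  96 108 107 107 108 107 107 107 154 124 120 119 138
  155  66  68  47  50 155 154 155 155 155]
 [156 155 155 155 155  97 106 107 108 107 108 107 107 154 128 121 120 134
  153  66  67  46  50 154 154 156 155 157]
 [154 156 155 155 155 107 107 108 107 107 109 106 109 153 129 119 119 129
  154  68  69  48  49 153 154 154 155 156]]
[[155 155 155 155 155 155 144 108  79  85  84  99 108 107 107 107 107 109
  108 106 107 107 107 106 107 108 107 107 109 107 108 109 106 108 107 107
  108 107 106 108 108 108 107 108 109 107 107 108 107 108 107 107 107 107
  126 127  88  44  60 101 138 156 155 155]
 [156 155 155 155 155 155 135  94  81  89  92  97 106 105 106 106 107 108
  109 108 106 107 108 107 107 107 107 108 107 107 107 106 
[... 1882 characters left out ...]
 83  84  84
   84  85  84  85  85  84  85  85  85  85  85  85  84  85  85  85  84  84
   85  84  85  84  84  85  85  85  84  85  84  85  85  84  85  85  84  84
   84  85  85  85  85  84  85  85  84  85  85  84  84  85  84  85  85  85
   85  77  59  54  54 128 154 169 170 170]]
top z>40 rect x y long short deg [515.12 284.   156.55  47.27   3.83]
top z>44 rect x y long short deg [514.95 284.58 156.29  46.09   3.83]
top z>46 rect x y long short deg [516.01 285.06 154.11  45.27   3.83]
side z>40 rect x y long short deg [513.18 287.26 155.76  48.21   3.83]
side z>44 rect x y long short deg [513.26 286.12 155.76  45.93   3.83]
side z>46 rect x y long short deg [513.26 286.12 155.76  45.92   3.83]
```

View pics/c4.png

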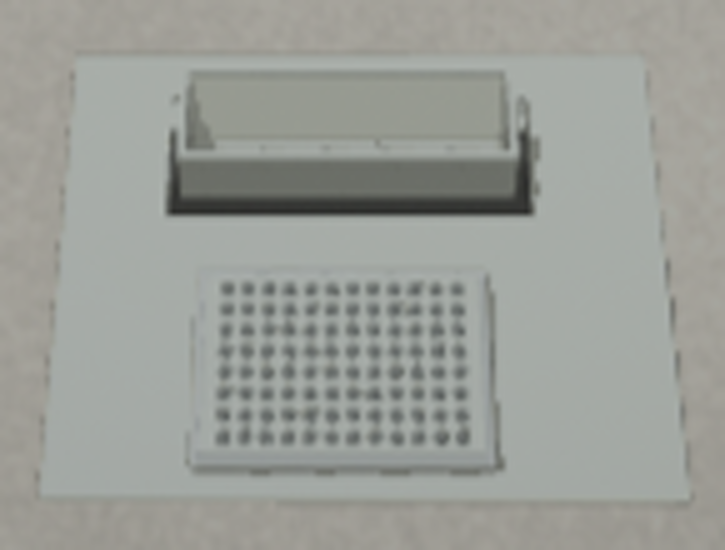

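The trough sits on the mat and is aligned with it. The mat strips left visible in both views show it about 1.2 mm too far in +x and 1.3 mm too far in −y. I'll correct that by regripping, then put the containers back.

Run:
```python
from arm import *
import cv2
pick(512.9,285.3,17,-1.503,45,30,hi=120); place(511.7,286.6,17,-1.503,45,hi=120)
move_to([480,-150,330],ori(-1.6))
for n in("top","side"):
    p,d=snapshot(n); np.savez(n+"4.npz",p=p,d=d)
from meas import *
for n in("top","side"):
    f=np.load(n+"4.npz"); run(n,f["p"],f["d"],{"trough z>44":("r",513,286,95,48,0,255,44,64)})
restore("jar",0,-2); restore("square",0,-2)
restore("tall",0,-2)
move_to([480,-250,330],ori(-1.6))
for n in("top","side"):
    p,d=snapshot(n); np.savez(n+"5.npz",p=p,d=d); cv2.imwrite(f"pics/{n}5.png",p[:,:,::-1])
    for i in (0,5):
        f=np.load(n+f"{i}.npz"); run(n,f["p"],f["d"],dict(tall=("cap",553,103,116,14.5),square=("cap",545,3,104,20),jar=("cap",532,-91,78,29)))
    if n=="top":
        for i in(0,5):
            f=np.load(n+f"{i}.npz"); run(n,f["p"],f["d"],dict(sq=("r",547,5,45,79,0,255,62,92)))
```

```text
t 44.0 open 44.6 pos [513.5 285.5  18.4]
held 44.9
placed t 47.1 [511.9 286.7  18.2] [-1.3 -0.8  6.4]
top trough z>44 rect x y long short deg [513.23 285.54 154.05  46.91   4.07]
side trough z>44 rect x y long short deg [511.12 287.11 155.19  48.17   3.83]
t 51.9 open 61.3 pos [ 424.1 -337.4   19.9]
held 61.3
placed t 57.7 [535.8 -91.1  19.8] [-0.1  2.4  4.1]
t 60.6 open 49.2 pos [ 509.1 -340.7   40.1]
held 49.8
placed t 66.4 [548.9   4.2  39.9] [-1.6 -0.1  4.6]
t 69.5 open 45.3 pos [ 594.1 -344.    52.3]
held 44.9
placed t 75.4 [557.1 100.9  52.3] [-0.8  0.8  8.2]
top tall cap centroid [557.2 102.1] circle 557.3 102.0 r 14.1 area r 14.2 z 116.1
top square cap centroid [549.1   6.1] circle 550.0 5.2 r 19.9 area r 18.9 z 104.0
top jar cap centroid [536. -90.] circle 535.6 -90.0 r 29.2 area r 28.7 z 78.0
top tall cap centroid [555.4 100.4] circle 555.9 100.4 r 13.3 area r 13.2 z 116.2
top square cap centroid [548.1   4.1] circle 549.0 4.4 r 19.9 area r 19.1 z 103.8
top jar cap centroid [535.4 -91.1] circle 535.3 -90.7 r 29.0 area r 28.6 z 78.1
top sq rect x y long short deg [549.23   4.61  50.24  49.98  -1.34]
top sq rect x y long short deg [549.21   4.57  50.24  49.92  -1.34]
side tall cap centroid [556.1 104.6] circle 556.5 104.4 r 17.0 area r 14.3 z 116.4
side square cap centroid [547.8   8.7] circle 548.4 8.7 r 23.5 area r 18.7 z 104.7
side jar cap centroid [533.6 -86.5] circle 533.9 -87.3 r 31.6 area r 25.5 z 78.9
side tall cap centroid [554.7 103.6] circle 554.0 103.0 r 17.4 area r 14.5 z 116.0
side square cap centroid [547.9   7.8] circle 548.7 7.9 r 23.6 area r 19.3 z 104.3
side jar cap centroid [534.3 -87. ] circle 535.2 -87.5 r 31.0 area r 25.3 z 78.7
```

View pics/top5.png

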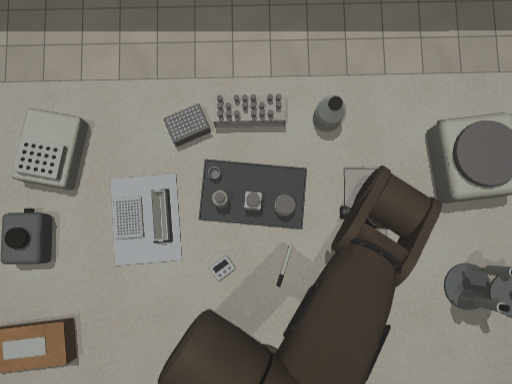

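View pics/side5.png

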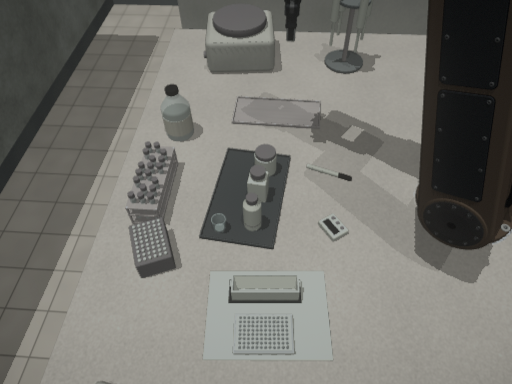

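Run:
```python
from station import *
hand_in(); print(get_obs()["time"])
```

```text
the job is handed in; nothing more can be done
the job is handed in; nothing more can be done
```

I moved the three containers to the steel tray, then set the trough on the mat. After one small regrip to centre it, I put each container back in its starting place. I handed in at about 76 s of the 147 s allowed. No verdict is reported.

What the last checks showed:
- **Containers:** in the final top picture all three stand upright. Compared with the first picture, the jar is within about 1.2 mm of its start, the square bottle about 1–2 mm, and the tall bottle about 2.3 mm. I judged that close enough and left the tall bottle as it was.
- **Trough:** it is centred to about 1 mm and within about 0.2° of the mat's long axis. The two cameras disagree by about 2 mm in absolute position, so I measured it against the mat in each view.
- **Microplate and beaker:** both look unmoved in the pictures, but I did not measure them.
- **Forces:** the readings I took while setting things down reached at most about 9 N on the tool. I did not log force during the rest of the motion.

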